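# Set the cookbook stand's sliding foot to its mark and clamp it

## Task

Pull the cookbook stand's spring-loaded sliding foot out by its black crossbar until the point on the crossbar's end is level with the point of the marker clip on the scale rail. Hold it there and, without letting go of the crossbar, slide the cam lever closed, right up against its stop so that it lies parallel to the leg. Finish with the gripper still holding the crossbar at the mark; leave the marker clip, the tin and the garlic as they are.

Things in the scene. Friction and masses are not known exactly. Their poses are not given: they have to be found in the camera images.
- stand: cookbook stand, fixed. Origin on the worktop under the mouth of its aluminium leg housing (runs 200 mm to +x, 46 wide, 40 high). The leg slides out along its -x; z is up; +y is the cam lever's side, -y the scale rail's. A wooden easel 190 mm wide with a cookbook (210 wide, top about 320 mm high) starts 100 mm behind the mouth and leans away from it.
- leg (a joint): how far the leg (22 mm wide, 20 mm high steel bar) is pulled out, m: 0 = fully in (start 0 to 0.012), limit 0.085. A spring draws it in with about 3 N at 0 and 5 N at 0.06; let go, it runs back in while the lever is open, and even with the lever closed it creeps in by 1 to 2 mm/s if not held.
- bar_grip (a point): in the middle of the crossbar's thickness and height, 108 mm to the +y side of the leg's axis, 28 mm above the worktop: a place to take the bar from above, outside the open lever. The bar runs along the stand's y from -62 to +128 mm, is 14 mm thick along x, z = 16 to 40 mm; leg fully in, it is 12 mm in front of the mouth. Fingers can slide along it while holding it.
- bar_point (a point): tip of the small steel cone on the -y end of the crossbar, 72 mm from the leg's axis, in the middle of the bar's thickness, 28 mm above the worktop; moves with the leg.
- mark_point (a point): tip of the small steel cone on the black marker clip, tight on the low scale rail on the stand's -y side; 28 mm above the worktop, 6 mm beyond the bar's tip in y. The leg is at its mark when bar_point and mark_point have the same x in the stand's frame (leg out by 40 to 62 mm, different each time).
- lever (a joint): cam lever angle, rad: 0 = closed, at its stop, arm parallel to the leg; grows as the arm swings outward to the stand's +y; start 0.32 to 0.45, limit 0.5. Stays where left. Closing takes 1.5 N at 80 mm from the hinge at first, about 6 N below 0.3 rad, where the cam rubs on the leg and drags it by up to 8 N inward; easier again near the stop.
- lever_hinge (a point): on the lever's upright hinge axis, 18 mm behind the mouth and 32 mm to the +y side of the leg's axis, at the mid-height of the arm, 51 mm above the worktop.
- lever_tip (a point): free end of the lever's arm, 120 mm from the hinge, mid-height. The arm points forward (-x) over the bar: 10 mm wide and high, its black end piece 40 mm long, 14 wide, 13 high. It clears the bar's top by 4 mm, so fingers holding the bar stand up beside the arm and push it sideways as they slide along the bar towards the leg. Open, it crosses the bar under 85 mm from the leg's axis.
- tin: food tin, 58 mm across, 72 mm high, standing loose; origin at the centre of its underside. Bystander.
- garlic: garlic bulb, 46 mm, loose; origin at the centre of its underside. Bystander.

How it is judged:
On the way:
1. the crossbar is held by the fingers with its point level with the marker's point (within 4 mm) while the lever is still open (x of bar_point in the frame of mark_point between -0.004 and 0.004 m and contact force between the fingers and leg above 0.5 N and value of joint lever above 0.25 rad), for 0.2 s.
At the end, for the whole second after the job is handed in: The lever is within 0.05 rad of its stop, the bar's point is level with the marker's point within 4 mm, and the fingers still hold the crossbar (contact force over 0.5 N) (value of joint lever below 0.05 rad and x of bar_point in the frame of mark_point between -0.004 and 0.004 m and contact force between the fingers and leg above 0.5 N); the arm keeps its last pose, push and grip.
It fails at once if the lever is swung more than about half closed while the crossbar is more than 7 mm off the mark (value of joint lever below 0.2 rad and (x of bar_point in the frame of mark_point above 0.007 m or x of bar_point in the frame of mark_point below -0.007 m)).
It fails at once if the crossbar is let go once the lever is being closed (value of joint lever below 0.2 rad and not (contact force between the fingers and leg above 0.05 N)).
It fails at once if the marker clip is shifted along its rail by more than 3 mm (distance of mark_point from where it was at the start of the episode above 0.003 m).
It fails at once if a bystander is pushed more than 20 mm (distance of any of tin, garlic from where it was at the start of the episode above 0.02 m).
It also fails if it takes over 40 s, if anything falls off the work surface, if the arm or the gripper's body presses on something with over 40 N, if the wrist force passes 120 N, or if a joint passes its speed limit or range.

## Robot

A 6-joint arm with a two-finger parallel gripper is mounted at the origin on the work surface; the furniture and walls round the work are solid. World frame = base frame: x ahead of the robot, y to its left, z up, the work surface at z = 0. Lengths are in m, angles in rad, forces in N, time in s.
With the tool pointing down it reaches from about 0.275 to 0.975 m from the base axis. Payload 8.4 kg.
Tool frame: the origin (TCP) lies midway between the tips of the shut fingers; the grasp point (between the pads) lies 19 mm behind it; z points along the fingers, y is the line along which they close (so a half turn about z gives the same grasp; the last joint's range is limited). The gripper opens to 92 mm and grips with 3 to 60 N. Pads are 20 mm wide; open, the fingers measure 128 mm over their backs; the gripper's body (75 mm by 189 mm) begins 69 mm behind the grasp point.
Start: joints at [1.308, 0.353, 1.633, -0, 1.155, -0.002], TCP at [0.161, 0.604, 0.215] pointing down, gripper open.
Joint ranges: [-2.63, 2.63], [-0.92, 2.1], [0.06, 2.66], [-1.3, 4.44], [0, 2.69], [-3.02, 3.02]. Speed limits (rad/s): [2.22, 2.22, 2.79, 3.14, 3.14, 3.14].

## Interface

Orientations are given as a rotation vector (axis times angle).
In Python, from cell import bot, vision, spotter gives the robot as it stands. The module is installed in compiled form; this text tells all that it offers.
- The arm moves only by the tool jog_arm, never from a script. Its argument "deltas" is text: rows parted by semicolons, each of 7 numbers parted by spaces: the shift along the world's x, y, z in m, then the turn, a rotation vector about the world's x, y, z in degrees, then the opening in per cent of the stroke, from 0 (shut) to 100 (fully open). A call has 1 to 20 rows; each row shifts and turns the commanded pose from where the row before left it; what a row does not reach is not made up. A row lasts 1/8 s, in which the tool goes at most 62.5 mm and 10.7 degrees, less where a joint would pass 70% of its speed; a pose out of reach is approached as far as the arm can. A call with a gripper value outside its range is refused whole. The fingers move at their own pace and stop on an object; the grip force is fixed at half the most. Time passes only in rows, so rows that do not move let the fingers close. It gives the time, the measured TCP pose, the force, the opening and the grip force at its end, in the units of the state.
- bot.get_obs(): the state, without advancing time (a new reading comes with each control period).
- vision.capture(name): name is "scene" or "top"; returns a dict with "img" (420x560x3 uint8, red, green, blue), "fx", "fy", "cx", "cy" (pixels), "position" and "rotation" of the camera in the world. Camera axes: x right, y up, looking along -z (the intrinsics and any distortion apply to the point x, -y, -z); pixel columns grow to the right and rows downward; lengths in m; the calibration is good to about 2 mm. A picture is of the moment at which its call begins. There is no depth.
- bot.sign_off(): hands the job in; it is judged then, once.
Trained networks look in the newest picture that a camera, given by its name, has taken for a name from the list of things; names that differ only in an ending like _2 or _b are one class to them, and where a whole thing is asked for, a point or a joint stands for the part that bears it (a point fixed in the world has none). Each returns a list of dicts, best first, with "conf" (0 to 1); they miss things now and then, are a little off and sometimes report something else, mostly with a low value. They report only what shows in the picture. A call takes as long as a camera call.
- spotter.look_for(camera, thing): "xy" ([column, row] in pixels, amid what is visible of it).
- spotter.place_of(camera, thing): "xy" ([column, row] in pixels: a listed point, or the origin of a listed thing).
The state is a dict: "clock": time; "q": joint angles; "qvel": joint speeds; "joint_torque": joint torques, N m; "position": TCP position; "tool_rot": TCP orientation; "ft_force": force on the tool from outside, world axes, zero at the start; "wrist_torque": the same for the moment, N m; "finger_gap": opening from 0.0 (shut) to 1.0 (fully open); "gripper_force": force on a finger pad.
Only numpy, scipy, OpenCV 4.12 (cv2) and the standard library are available. Lean on these libraries where they do the work, as an engineer would, in place of code of your own. Each camera call takes 0.05 s, during which the arm holds its last target. There are 200 camera calls.

## Working session

There is one attempt and no reset: what is moved stays moved. The work goes in short steps, Python scripts to look and compute and a tool call to move; the robot and the scene stay as the last step left them, time stands still between calls to the robot, and variables do not carry over. Pictures are saved under pics/ and viewed, at most 10 in all, crops included, and the job is handed in when it is done.

Besides the shell and the picture viewer there is one more tool, called after "Call:" as name(argument=value, ...), one argument or row to a line, values as JSON. jog_arm: Moves the arm, as the interface text tells. Its arguments: {"type":"object","properties":{"deltas":{"type":"string"}},"required":["deltas"]}

```bash
mkdir -p pics; cat > h.py <<'E'
import numpy as np, cv2
from cell import bot, vision, spotter
def ray(c,xy):
    d=np.array([(xy[0]-c["cx"])/c["fx"],-(xy[1]-c["cy"])/c["fy"],-1.])
    return np.array(c["position"]),np.array(c["rotation"])@d
def atz(c,xy,z):
    p,d=ray(c,xy); return p+d*(z-p[2])/d[2]
def cap(n,f=None):
    c=vision.capture(n)
    if f: cv2.imwrite("pics/"+f,c["img"][:,:,::-1])
    return c
Z=dict(bar_grip=.028,bar_point=.028,mark_point=.028,lever_hinge=.051,lever_tip=.051,stand=0,tin=0,garlic=0)
E
python3 - <<'E'
from h import *
np.set_printoptions(precision=4,suppress=True)
for n in("top","scene"):
    c=cap(n,n+"0.png"); print(n,c["position"],c["fx"],[k for k in c])
    for t,z in Z.items():
        for r in spotter.place_of(n,t)[:2]: print(t,np.round(r["xy"],1),round(r["conf"],2),atz(c,r["xy"],z))
o=bot.get_obs();print(o["clock"],o["tool_rot"])
E
```

```text
top [ 0.4359 -0.0733  0.8864] 448.74767710617533 ['img', 'fx', 'fy', 'cx', 'cy', 'position', 'rotation']Traceback (most recent call last):
  File "<stdin>", line 6, in <module>
  File "h.py", line 7, in atz
    p,d=ray(c,xy); return p+d*(z-p[2])/d[2]
                                       ~^^^
IndexError: invalid index to scalar variable.
```

```bash
sed -i 's/np.array(c\["rotation"\])@d/cv2.Rodrigues(np.array(c["rotation"],float))[0]@d/' h.py
python3 - <<'E'
from h import *
np.set_printoptions(precision=4,suppress=True)
for n in("top","scene"):
    c=cap(n,n+"0.png"); print(n,c["position"],c["fx"],c["rotation"])
    for t,z in Z.items():
        for r in spotter.place_of(n,t)[:2]: print(t,np.round(r["xy"],1),round(r["conf"],2),atz(c,r["xy"],z))
o=bot.get_obs();print(o["clock"],o["tool_rot"])
E
```

```text
top [ 0.4359 -0.0733  0.8864] 448.74767710617533 [ 0.1439 -0.1111 -1.5949]
bar_grip [278.6 192.4] 0.59 [ 0.6074 -0.0666  0.028 ]
bar_point [297.4 284.3] 0.62 [ 0.4299 -0.0971  0.028 ]
mark_point [301.2 225.4] 0.66 [ 0.5414 -0.1083  0.028 ]
mark_point [241.6 220.7] 0.66 [0.5539 0.0064 0.028 ]
lever_hinge [303.1 223.6] 0.73 [ 0.5419 -0.111   0.051 ]
lever_tip [242.7 219.6] 0.63 [0.5528 0.0022 0.051 ]
stand [294.1 249. ] 0.87 [ 0.4985 -0.0938  0.    ]
tin [329.  161.3] 0.73 [ 0.6742 -0.1705  0.    ]
scene [0.1904 0.5172 0.8069] 527.8643643301227 [ 0.2809 -0.953  -2.394 ]
bar_grip [260.5 211. ] 0.68 [ 0.6063 -0.0659  0.028 ]
bar_point [349.3 237.2] 0.71 [ 0.4264 -0.1054  0.028 ]
mark_point [341.4 259.5] 0.41 [ 0.4131 -0.0498  0.028 ]
lever_hinge [302.6 206.3] 0.74 [ 0.5328 -0.1053  0.051 ]
lever_tip [261.8 238.8] 0.61 [0.5521 0.0075 0.051 ]
stand [314.9 232.2] 0.6 [ 0.4982 -0.1006  0.    ]
stand [302.6 205.4] 0.22 [ 0.5572 -0.1495  0.    ]
tin [261.7 177.4] 0.75 [ 0.6765 -0.171  -0.    ]
garlic [372.2 262.1] 0.56 [ 0.3694 -0.0977  0.    ]
1.0 [-0.4085 -3.1149  0.    ]
```

View pics/top0.png

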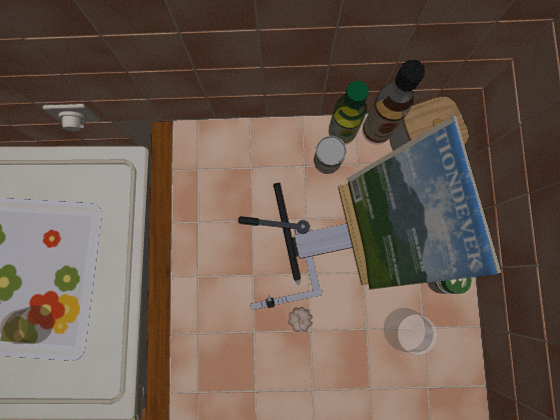

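View pics/scene0.png

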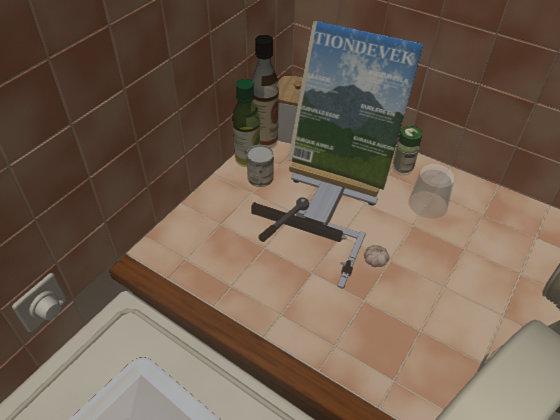

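```bash
python3 - <<'E'
import cv2,numpy as np
a=cv2.imread("pics/top0.png")[170:320,230:330]; b=cv2.imread("pics/scene0.png")[195:295,330:400]
a=cv2.resize(a,None,fx=4,fy=4,interpolation=cv2.INTER_CUBIC);b=cv2.resize(b,None,fx=5.7,fy=6,interpolation=cv2.INTER_CUBIC)
print(a.shape,b.shape);cv2.imwrite("pics/c.png",np.hstack([a,b[:600]]))
E
```

```text
(600, 400, 3) (600, 399, 3)
```

View pics/c.png

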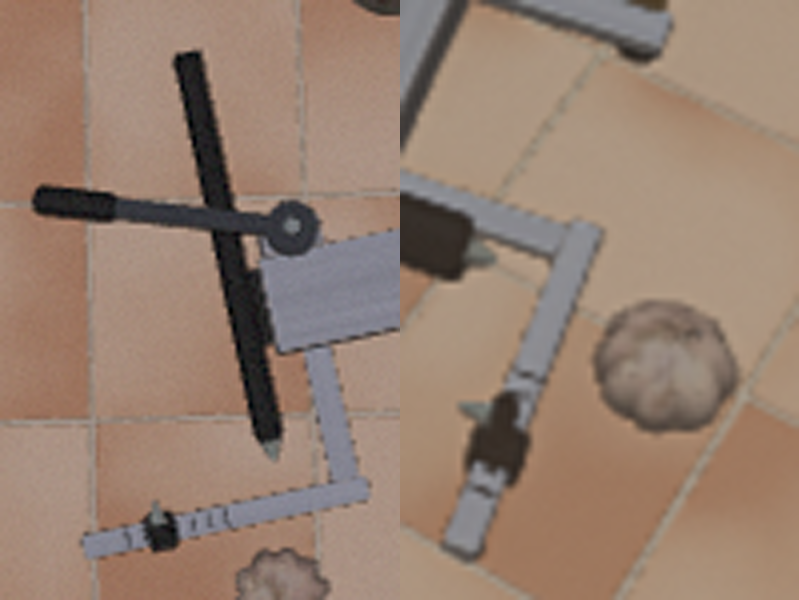

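```bash
python3 - <<'E'
from h import *
np.set_printoptions(precision=4,suppress=True)
def tri(rs):
    A=sum((np.eye(3)-np.outer(d,d)/(d@d)) for p,d in rs);b=sum((np.eye(3)-np.outer(d,d)/(d@d))@p for p,d in rs);return np.linalg.solve(A,b)
T=cap("top");S=cap("scene")
for n,a,b,z in[("bp",(299,285),(346.7,238),.028),("mp",(268.75,295.5),(340.5,262.8),.028)]:
    print(n,atz(T,a,z),atz(S,b,z),tri([ray(T,a),ray(S,b)]))
# bar far end top edge mid & near end top
g=lambda u,v:(230+u/4,170+v/4)
e1=atz(T,g(188,53),.040);e2=atz(T,g(268,438),.040);d=e1-e2
print("bar",e1,e2,np.linalg.norm(d),np.degrees(np.arctan2(d[1],d[0])))
r1=atz(T,g(84,547),.02);r2=atz(T,g(368,487),.02);d=r1-r2;print("rail",np.degrees(np.arctan2(d[1],d[0])),np.linalg.norm(d))
h=atz(T,g(292,226),.055);t=atz(T,g(35,200),.051);print("lev",h,t,np.linalg.norm(t-h),np.degrees(np.arctan2(*(t-h)[1::-1])))
E
```

```text
bp [ 0.4285 -0.1001  0.028 ] [ 0.4296 -0.1008  0.028 ] [ 0.4289 -0.0999  0.0293]
mp [ 0.4106 -0.0426  0.028 ] [ 0.4108 -0.0422  0.028 ] [ 0.4108 -0.0425  0.0276]
bar [ 0.6231 -0.0641  0.04  ] [ 0.4388 -0.0964  0.04  ] 0.18707407941421889 9.923423598463547
rail 100.24973853807997 0.13736232658678685
lev [ 0.5359 -0.1105  0.055 ] [0.5522 0.0097 0.051 ] 0.1212736299405299 82.2784455799838
```

Call:
jog_arm(
  deltas="0.03 -0.045 0 0 0 1.5 50;0.03 -0.045 0 0 0 1.5 50;0.03 -0.045 0 0 0 1.5 50;0.03 -0.045 0 0 0 1.5 50;0.03 -0.045 0 0 0 2 50;0.03 -0.045 0 0 0 2 50;0.03 -0.045 0 0 0 2 50;0.03 -0.045 0 0 0 2 50;0.03 -0.045 0 0 0 2 50;0.03 -0.045 0 0 0 2 50;0.03 -0.045 0 0 0 2 50;0.03 -0.045 0 0 0 1.5 50;0.03 -0.045 0 0 0 1.5 50;0.03 -0.045 0 0 0 1.5 50;0.025 -0.043 0 0 0 0 50;0 0 0 0 0 0 50;0 0 0 0 0 0 50",
)

```text
clock: 3.22
position: [0.6056, -0.0688, 0.2143]
tool_rot: [0.261, -3.13, -0.001]
ft_force: [-0.2, -1.3, -0.7]
finger_gap: 0.502
gripper_force: 0.0
```

Call:
jog_arm(
  deltas="0 0 -0.04 0 0 0.5 50;0 0 -0.04 0 0 0 50;0 0 -0.04 0 0 0 50;0 0 -0.04 0 0 0 50;0 0 -0.03 0 0 0 50;0 0 -0.012 0 0 0 50;0 0 0 0 0 0 50;0 0 0 0 0 0 50",
)

```text
clock: 4.22
position: [0.607, -0.0689, 0.014]
tool_rot: [-0.276, 3.128, -0.001]
ft_force: [0.3, 0.0, 0.3]
finger_gap: 0.499
gripper_force: 0.0
```

```bash
python3 - <<'E'
from h import *
c=cap("top","t1.png");s=cap("scene","s1.png")
a=cv2.resize(c["img"][150:310,230:350],(400,533));b=cv2.resize(s["img"][150:310,220:340],(400,533))
cv2.imwrite("pics/c1.png",np.hstack([a,b])[:,:,::-1])
E
```

```text
(no output)
```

View pics/c1.png

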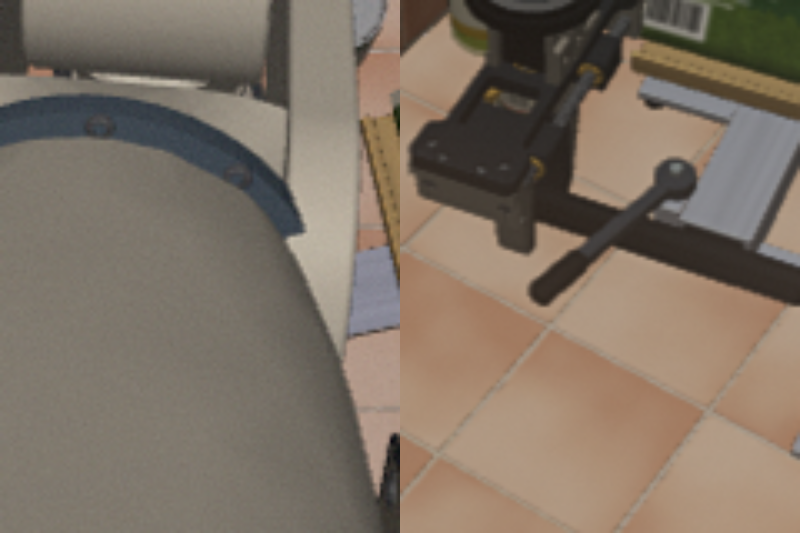

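The fingers straddle the bar's +y end, clear of the lever (crop about (520,210) on the right). I close them now.

Call:
jog_arm(
  deltas="0 0 0 0 0 0 0;0 0 0 0 0 0 0;0 0 0 0 0 0 0;0 0 0 0 0 0 0;0 0 0 0 0 0 0;0 0 0 0 0 0 0",
)

```text
clock: 5.08
position: [0.6059, -0.0675, 0.0127]
tool_rot: [0.275, -3.129, -0.003]
ft_force: [-0.9, 8.9, 3.4]
finger_gap: 0.146
gripper_force: 30.0
```

Call:
jog_arm(
  deltas="-0.001 0.006 0 0 0 0 0;-0.002 0.01 0 0 0 0 0;-0.002 0.01 0 0 0 0 0;-0.002 0.01 0 0 0 0 0;-0.002 0.01 0 0 0 0 0;-0.0015 0.008 0 0 0 0 0;0 0 0 0 0 0 0;0 0 0 0 0 0 0;0 0 0 0 0 0 0;0 0 0 0 0 0 0",
)

```text
clock: 6.32
position: [0.5963, -0.0153, 0.0127]
tool_rot: [-0.275, 3.128, -0.0]
ft_force: [4.0, -3.5, -0.4]
finger_gap: 0.151
gripper_force: 30.0
```

```bash
python3 - <<'E'
from h import *
s=cap("scene","s2.png");t=cap("top","t2.png")
print(spotter.place_of("scene","bar_point")[:2],spotter.place_of("scene","mark_point")[:2],spotter.place_of("top","bar_point")[:1],spotter.place_of("top","mark_point")[:1])
f=lambda i,x,y:cv2.resize(i[y:y+60,x:x+40],(400,600),interpolation=cv2.INTER_CUBIC)
cv2.imwrite("pics/c2.png",np.hstack([f(t["img"],255,255),f(s["img"],320,230)])[:,:,::-1])
E
```

```text
[{'xy': [341.6, 255.5], 'conf': 0.75}] [{'xy': [343.4, 261.6], 'conf': 0.68}] [] []
```

View pics/c2.png

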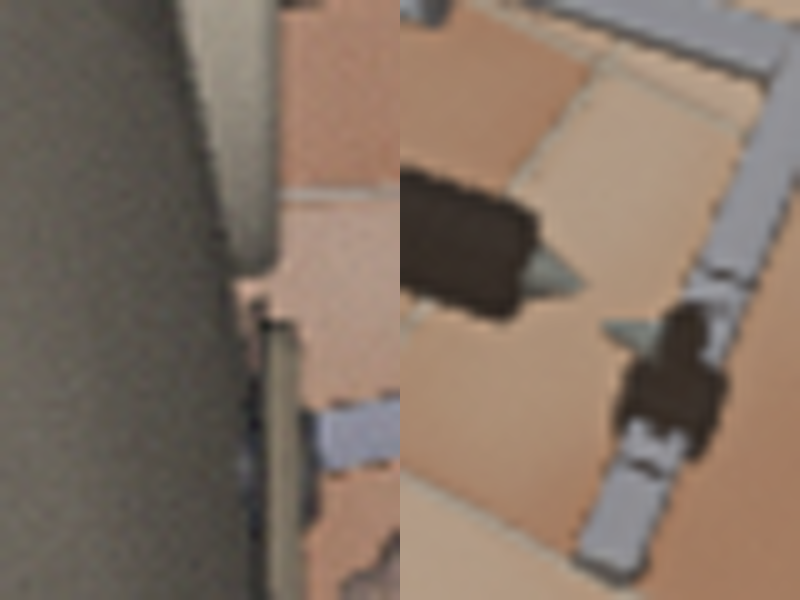

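```bash
cat >> h.py <<'E'
u=np.array([-.1754,.9845,0]);w=np.array([.9845,.1754,0])
def gap(c,b,m):
    d=atz(c,m,.028)-atz(c,b,.028); return np.round([d@u*1e3,d@w*1e3],2)
E
python3 - <<'E'
from h import *
s=cap("scene");print(gap(s,(338.5,258.5),(340,262.5)),gap(s,(338.3,258.4),(340.2,262.5)),bot.get_obs()["clock"])
E
```

```text
[ 7.63 -5.52] [ 7.55 -6.27] 6.675
```

Call:
jog_arm(
  deltas="-0.0007 0.004 0 0 0 0 0;-0.0006 0.0035 0 0 0 0 0;0 0 0 0 0 0 0;0 0 0 0 0 0 0;0 0 0 0 0 0 0;0 0 0 0 0 0 0",
)

```text
clock: 7.42
position: [0.5949, -0.0079, 0.0127]
tool_rot: [-0.275, 3.129, -0.0]
ft_force: [3.2, -3.8, -0.8]
finger_gap: 0.151
gripper_force: 30.0
```

```bash
python3 - <<'E'
from h import *
s=cap("scene","s3.png")
f=lambda i,x,y:cv2.resize(i[y:y+40,x:x+40],(600,600),interpolation=cv2.INTER_CUBIC)
cv2.imwrite("pics/c3.png",f(s["img"],320,240)[:,:,::-1])
print(bot.get_obs()["position"])
E
```

```text
[ 0.59492982 -0.00787529  0.01269789]
```

View pics/c3.png

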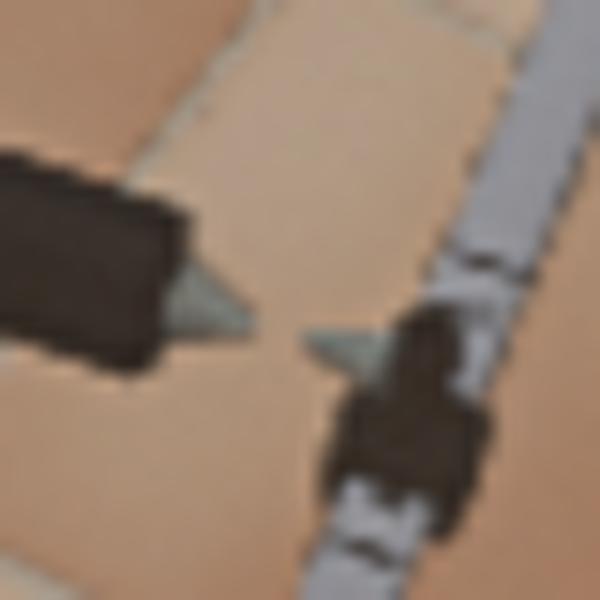

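```bash
python3 - <<'E'
from h import *
s=cap("scene");print(gap(s,(337.1,261.7),(340.1,262.2)),gap(s,(337.3,262),(340,262.2)),gap(s,(336.8,261.5),(340.2,262.3)))
p,d=ray(s,(337,262));print(s["position"])
E
```

```text
[-1.16 -5.42] [-1.59 -4.69] [-0.8  -6.32]
[0.19041132 0.51717236 0.80686745]
```

Call:
jog_arm(
  deltas="-0.004 -0.0007 0 0 0 0 0;-0.004 -0.0007 0 0 0 0 0;-0.004 -0.0007 0 0 0 0 0;-0.004 -0.0007 0 0 0 0 0;-0.004 -0.0007 0 0 0 0 0;0 0 0 0 0 0 0;0 0 0 0 0 0 0",
)

```text
clock: 8.4
position: [0.5888, -0.0106, 0.0155]
tool_rot: [-0.272, 3.103, -0.003]
ft_force: [39.1, 2.6, -21.4]
finger_gap: 0.147
gripper_force: 30.0
```

```bash
cat >> h.py <<'E'
def chk(f):
    # bar-point shift from s3.png by template matching of the bar end; lever points
    s=cap("scene",f); g=lambda i:cv2.resize(i[225:285,300:350],None,fx=8,fy=8,interpolation=cv2.INTER_CUBIC)
    ref=cv2.imread("pics/s3.png")[:,:,::-1]; T=cv2.resize(ref[248:270,322:339],None,fx=8,fy=8,interpolation=cv2.INTER_CUBIC)
    o=[cv2.minMaxLoc(cv2.matchTemplate(g(i),T,cv2.TM_CCOEFF_NORMED)) for i in (np.ascontiguousarray(ref),s["img"])]
    d=(np.array(o[1][3])-o[0][3])/8; print("shift px",d,"score",round(o[1][1],2),"gap",gap(s,np.array([337.1,261.7])+d,(340.1,262.2)))
    for n in("lever_tip","lever_hinge"):
        for r in spotter.place_of("scene",n)[:1]: print(n,np.round(r["xy"],1),round(r["conf"],2),np.round(atz(s,r["xy"],.051),4))
    o=bot.get_obs();print(o["clock"],o["position"],o["ft_force"],o["gripper_force"])
E
python3 -c "
from h import *;chk('s4.png')"
```

```text
shift px [ 0.125 -0.625] score 0.99 gap [ 0.3  -5.68]
lever_tip [262.5 236.8] 0.93 [0.5537 0.0028 0.051 ]
lever_hinge [303.  203.8] 0.64 [ 0.5357 -0.1115  0.051 ]
8.55 [ 0.58880451 -0.01055993  0.01554382] [ 39.39973011   1.46484733 -21.27973791] 30.010754764080048
```

Grip friction holds at 39 N, so the fingers are not sliding. I'll unwind the push, then loosen by about 2 mm. The spring should keep the bar pressed against the inner finger.

Call:
jog_arm(
  deltas="0.006 0.001 0 0 0 0 0;0.006 0.001 0 0 0 0 0;0 0 0 0 0 0 15.5;0 0 0 0 0 0 16.5;0 0 0 0 0 0 16.5;0 0 0 0 0 0 16.5",
)

```text
clock: 9.3
position: [0.5874, -0.0095, 0.0131]
tool_rot: [-0.275, 3.128, -0.001]
ft_force: [2.9, -4.6, 3.5]
finger_gap: 0.164
gripper_force: 2.5
```

```bash
python3 -c "
from h import *;chk('s5.png')"
```

```text
shift px [ 0.125 -0.25 ] score 0.99 gap [-0.52 -5.4 ]
lever_tip [262.3 236. ] 0.94 [0.5551 0.0014 0.051 ]
lever_hinge [302.5 204.3] 0.95 [ 0.5358 -0.1098  0.051 ]
9.45 [ 0.587349   -0.00948689  0.01315472] [ 2.9368943  -4.7308332   4.27971048] 2.5317176431417465
```

Call:
jog_arm(
  deltas="-0.004 -0.0007 0 0 0 0 16.5;-0.004 -0.0007 0 0 0 0 16.5;-0.004 -0.0007 0 0 0 0 16.5;-0.004 -0.0007 0 0 0 0 16.5;-0.004 -0.0007 0 0 0 0 16.5;0 0 0 0 0 0 16.5",
)

```text
clock: 10.2
position: [0.5678, -0.0129, 0.0131]
tool_rot: [-0.274, 3.127, -0.001]
ft_force: [5.1, -3.6, 1.7]
finger_gap: 0.166
gripper_force: 3.2
```

```bash
python3 -c "
from h import *;chk('s6.png')"
```

```text
shift px [ 0.125 -0.25 ] score 1.0 gap [-0.52 -5.4 ]
lever_tip [265.  240.9] 0.59 [0.5443 0.0083 0.051 ]
lever_hinge [302.8 204.4] 0.83 [ 0.5352 -0.1099  0.051 ]
10.35 [ 0.56776483 -0.01293701  0.01312456] [ 3.52995651 -4.33920075  0.96784653] 3.19230956476531
```

Call:
jog_arm(
  deltas="-0.003 -0.0005 0 0 0 0 16.5;-0.003 -0.0005 0 0 0 0 16.5;-0.003 -0.0005 0 0 0 0 16.5;-0.003 -0.0006 0 0 0 0 16.5;0 0 0 0 0 0 16.5",
)

```text
clock: 10.98
position: [0.5579, -0.0154, 0.0137]
tool_rot: [-0.274, 3.123, -0.002]
ft_force: [8.6, -6.7, 0.6]
finger_gap: 0.164
gripper_force: 5.1
```

```bash
python3 -c "
from h import *;chk('s7.png')"
```

```text
shift px [ 0.125 -0.5  ] score 0.99 gap [ 0.03 -5.59]
lever_tip [264.5 242.4] 0.7 [0.5431 0.0118 0.051 ]
lever_hinge [304.  205.8] 0.56 [ 0.5312 -0.108   0.051 ]
11.125 [ 0.55789048 -0.01535576  0.01372196] [ 8.7770817  -6.73431224  1.42302469] 5.079311377048725
```

Call:
jog_arm(
  deltas="-0.003 -0.0005 0 0 0 0 16.5;-0.003 -0.0004 0 0 0 0 16.5;-0.003 -0.0005 0 0 0 0 16.5;-0.003 -0.0004 0 0 0 0 16.5;0 0 0 0 0 0 16.5",
)

```text
clock: 11.75
position: [0.547, -0.0174, 0.0141]
tool_rot: [-0.274, 3.121, -0.003]
ft_force: [10.8, -8.1, 2.0]
finger_gap: 0.165
gripper_force: 6.2
```

```bash
python3 -c "
from h import *;chk('s8.png')"
```

```text
shift px [ 0.125 -0.5  ] score 0.99 gap [ 0.03 -5.59]
lever_tip [275.9 243. ] 0.74 [0.5249 0.0012 0.051 ]
lever_hinge [304.6 202.7] 0.82 [ 0.5346 -0.1158  0.051 ]
11.9 [ 0.54707979 -0.01735164  0.01410374] [13.09396784 -6.89126492  0.67717329] 6.195604132049084
```

Call:
jog_arm(
  deltas="-0.003 -0.0005 0 0 0 0 16.5;-0.003 -0.0004 0 0 0 0 16.5;-0.003 -0.0005 0 0 0 0 16.5;0 0 0 0 0 0 16.5",
)

```text
clock: 12.4
position: [0.5379, -0.0187, 0.0141]
tool_rot: [-0.274, 3.121, -0.003]
ft_force: [10.1, -7.4, 2.6]
finger_gap: 0.163
gripper_force: 5.8
```

```bash
python3 -c "
from h import *;chk('s9.png')"
```

```text
shift px [ 0.125 -0.375] score 0.99 gap [-0.25 -5.49]
lever_hinge [303.3 205.3] 0.91 [ 0.5331 -0.1084  0.051 ]
12.55 [ 0.5379161  -0.01870852  0.0141116 ] [10.49013204 -7.44164447  2.4037074 ] 5.76104337349534
```

Call:
jog_arm(
  deltas="-0.002 -0.0003 0 0 0 0 16.5;-0.001 -0.0002 0 0 0 0 16.5;0 0 0 0 0 0 16.5",
)

```text
clock: 12.92
position: [0.5364, -0.0189, 0.0142]
tool_rot: [-0.274, 3.118, -0.002]
ft_force: [15.4, -5.1, -1.5]
finger_gap: 0.161
gripper_force: 9.1
```

Call:
jog_arm(
  deltas="-0.002 -0.0003 0 0 0 0 16.5;-0.001 -0.0002 0 0 0 0 16.5;0 0 0 0 0 0 16.5",
)

```text
clock: 13.3
position: [0.536, -0.0191, 0.0145]
tool_rot: [-0.272, 3.114, -0.002]
ft_force: [22.7, -2.6, -9.7]
finger_gap: 0.163
gripper_force: 13.9
```

The force rises with no further motion, so the lever is against its stop. I'll firm up the grip and check.

Call:
jog_arm(
  deltas="0 0 0 0 0 0 13;0 0 0 0 0 0 10;0 0 0 0 0 0 0;0 0 0 0 0 0 0",
)

```text
clock: 13.8
position: [0.5359, -0.0188, 0.0145]
tool_rot: [-0.273, 3.114, -0.002]
ft_force: [23.1, -0.4, -8.5]
finger_gap: 0.153
gripper_force: 37.2
```

```bash
python3 -c "
from h import *;chk('s10.png')
i=cv2.imread('pics/s10.png');cv2.imwrite('pics/c10.png',cv2.resize(i[170:290,240:400],(800,600),interpolation=cv2.INTER_CUBIC))"
```

```text
shift px [0. 0.] score 1.0 gap [-1.16 -5.42]
lever_tip [280.4 247.5] 0.58 [0.5122 0.0054 0.051 ]
lever_hinge [304.7 202.7] 0.87 [ 0.5345 -0.1159  0.051 ]
13.95 [ 0.53592487 -0.01882195  0.01447884] [23.49457874  0.33986604 -8.28840477] 37.24833117797971
```

View pics/c10.png

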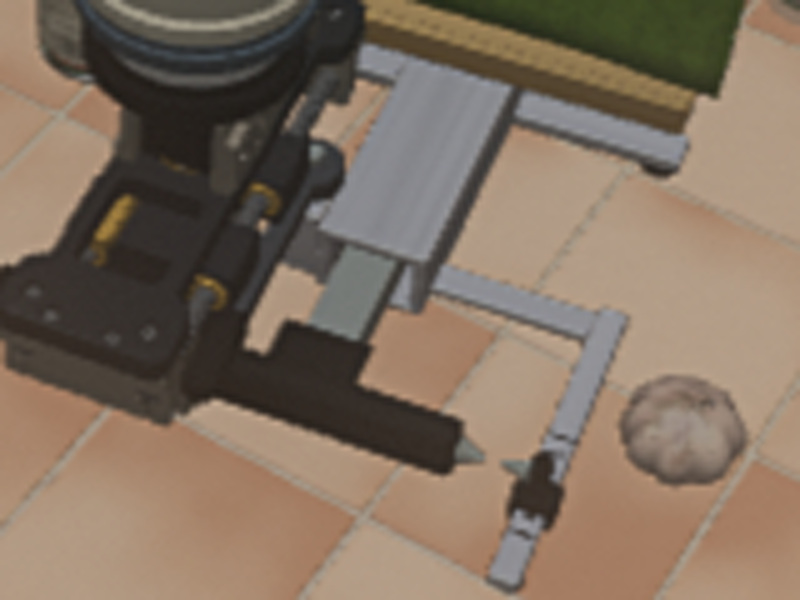

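The points (crop about (483,457) and (503,465)) are nearly level, with the bar about 1 mm past the mark. The lever is hidden beside the fingers, but its estimated tip and hinge give an angle of about 0. I'll nudge the bar in by 0.8 mm.

Call:
jog_arm(
  deltas="0 -0.0008 0 0 0 0 0;0 0 0 0 0 0 0;0 0 0 0 0 0 0",
)

```text
clock: 14.32
position: [0.5359, -0.0189, 0.0145]
tool_rot: [-0.272, 3.114, -0.001]
ft_force: [22.6, 5.5, -7.9]
finger_gap: 0.152
gripper_force: 35.4
```

```bash
python3 -c "
from h import *;chk('s11.png');print(bot.sign_off())"
```

```text
shift px [0. 0.] score 1.0 gap [-1.16 -5.42]
lever_tip [282.7 248.9] 0.58 [0.507  0.0057 0.051 ]
lever_hinge [305.1 205. ] 0.81 [ 0.5306 -0.1111  0.051 ]
14.475 [ 0.53593427 -0.0189307   0.01449538] [22.14493148  5.20673983 -8.30355101] 35.360120460391045
the job is handed in; nothing more can be done
None
```

Job handed in at 14.5 s: the gripper still holds the crossbar about 1 mm past the mark (limit 4 mm), and the lever is pressed against its stop; its end was hidden from the camera, so "closed" rests on the push force, the finger position and the estimated tip and hinge.

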